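# Tip two parts crates to find the stamped one and push it to the dispatch line

### The job

One of the two wooden crates has a red roundel stamped underneath. Tip each crate over backwards, away from you, so that it lies on its back with its underside facing you; then push the stamped one sideways until it lies over the yellow dispatch line centred on the line, and leave the other crate off the line. Only push with the fingers, lift neither crate, and leave the jars and the spatula alone.

Things in the scene. Friction and masses are not known exactly. Their poses are not given: they have to be found in the camera images.
- crate_stamped: slatted wooden crate with a lid, loose, upright at the start, 72 deep (x) x 92 wide (y) x 112 mm tall, about 0.35 kg, outside a plain closed block. Origin: centre of its underside; z points to its lid, x away from the robot (within 0.25 rad) as it stands. Stamped: a red and white roundel 60 mm across in the middle of the underside, hidden until it is tipped. Left or right of the line.
- crate_plain: slatted wooden crate with a lid, loose, upright at the start, 72 deep (x) x 92 wide (y) x 112 mm tall, about 0.35 kg, outside a plain closed block. Origin: centre of its underside; z points to its lid, x away from the robot (within 0.25 rad) as it stands. This one has a bare white underside; otherwise the two look the same.
- crate_stamped_mid (a point): the centre of the stamped crate, 56 mm from its underside. Either crate, pushed level on the middle of its front 80 to 95 mm up, tips about its far bottom edge without sliding much, and falls over by itself once it leans about 33 degrees; on its back it is 72 mm high and stays so
- crate_plain_mid (a point): the centre of the bare crate, 56 mm from the underside
- dispatch_line: yellow stripe painted flat on the desk, 18 mm wide and 170 mm long with a 50 mm cross bar at each end; nothing to bump into. Origin: its middle, on the surface; its x axis runs along the stripe, away from the robot; y to the left. The crates start about 135 to 147 mm to either side of it, level with its near end.
- gold_jar: small clear jar with a gold lid, 42 mm across, 46 mm tall, loose, between the crates at the front; origin: centre of its underside. To be left alone.
- wood_spatula: flat wooden spatula, 190 x 30 x 8 mm, loose, lying along the front of the desk; origin: centre of its underside, length along y. To be left alone.
- black_jar: jar with a black lid, 52 mm across, 58 mm tall, loose, out to the left of the crates; origin: centre of its underside. To be left alone.

How it is judged:
By the outcome, as a careful person would: the job done as asked, in the order asked, and still so for the second after the job is handed in, with the robot touching nothing.
It also fails if it takes over 64 s, if anything falls off the work surface, if the arm or the gripper's body presses on something with over 40 N, if the wrist force passes 120 N, or if a joint passes its speed limit or range.

### The arm

A 7-joint arm with a two-finger parallel gripper is mounted at the origin on a cart in front of the work surface, level with it; the furniture and walls round the work are solid. World frame = base frame: x ahead of the robot, y to its left, z up, the work surface at z = 0. Lengths are in m, angles in rad, forces in N, time in s.
With the tool pointing down it reaches from about 0.425 to 0.825 m from the base axis. Payload 3.6 kg.
Tool frame: the origin (TCP) lies where the fingers leave the gripper's body, on its centre line; the fingertips stand 73 mm ahead of it and the grasp point (between the pads) lies 54 mm ahead of it; z points along the fingers, y is the line along which they close (so a half turn about z gives the same grasp; the last joint's range is limited). The gripper opens to 85 mm and grips with 20 to 120 N. Pads are 22 mm wide; open, the fingers measure 114 mm over their backs; the gripper's body (76 mm by 85 mm) begins 54 mm behind the grasp point. The pads swing forward as they close: fully open they stand 13 mm farther back than shut.
Start: joints at [1.147, 0.615, -0.013, 1.423, 0.008, 1.103, -0.04], TCP at [0.251, -0.599, 0.304] pointing down, gripper open.
Joint ranges: [-3.12, 3.12], [-0.3, 2.06], [-1.34, 1.32], [0.26, 2.42], [-1.36, 4.5], [0.01, 1.98], [-2.84, 2.84]. Speed limits (rad/s): [2.79, 2.79, 3.14, 3.14, 3.14, 3.14, 3.14].

### API

Orientations are given as a unit quaternion [x, y, z, w].
In Python, from station import arm, snapshot, camera_info, ticket gives the robot as it stands. Calls block until the motion is done:
- arm.movep(position, orientation): joint-space move of the TCP to a pose.
- arm.line_to(position, velocity=0.15, ori=None): straight line of the TCP; ori=None keeps the orientation; velocity is the mean speed in m/s.
- arm.move_j(angles): joint-space move.
- arm.move_gripper(opening, effort=None): opening from 0.0 (shut) to 1.0 (fully open); effort is the grip in N (None keeps the last); returns when the fingers have stopped.
- arm.pause(seconds).
- arm.ik(position, orientation): joint angles nearest the present ones, or None.
- snapshot(name): name is "scene" or "side" or "wrist"; returns the picture (420x560x3 uint8, blue, green, red); there is no depth.
- camera_info(name): a dict with "fx", "fy", "cx", "cy" (pixels), "R" (3x3) and "t" (3): a world point X has camera coordinates R X + t; the wrist camera has in their place "T_tool_cam" (4x4, takes a point from camera to tool coordinates, whose origin is the TCP and whose axes are the flange's). Camera axes: x right, y down, z forward; pixel columns grow to the right and rows downward; lengths in m; the calibration is good to about 2 mm. A picture is of the moment at which its call begins: read the wrist's pose just before it. camera_info takes no time and is no camera call.
A pose or a line that the arm cannot do raises arm.MotionError and nothing moves.
- ticket.finish_job(): hands the job in; it is judged then, once.
Readings, each from a call of its own:
- arm.read_time(): time.
- arm.read_joint_positions(): joint angles.
- arm.read_dq(): joint speeds.
- arm.read_effort(): joint torques, N m.
- arm.read_tool_pos(): TCP position.
- arm.read_eef_rot(): TCP orientation.
- arm.read_ft_force(): force on the tool from outside, world axes, zero at the start.
- arm.read_wrist_torque(): the same for the moment, N m.
- arm.read_opening(): opening from 0.0 (shut) to 1.0 (fully open).
- arm.read_finger_force(): force on a finger pad.
Only numpy, scipy, OpenCV 4.12 (cv2) and the standard library are available. Lean on these libraries where they do the work, as an engineer would, in place of code of your own. Each camera call takes 0.05 s, during which the arm holds its last target. There are 200 camera calls.

## Working session

There is one attempt and no reset: what is moved stays moved. The work goes in short steps, each a Python script; the robot and the scene stay as the last script left them, time stands still between calls to the robot, and variables do not carry over. Pictures are saved under pics/ and viewed, at most 10 in all, crops included, and the job is handed in when it is done.

```bash
mkdir -p pics
python3 - <<'E'
from station import arm,snapshot,camera_info
import cv2,numpy as np
for n in("scene","side"):
    cv2.imwrite(f"pics/{n}0.png",snapshot(n)); c=camera_info(n)
    R=np.array(c["R"]);print(n,c["fx"],c["fy"],c["cx"],c["cy"],-R.T@np.array(c["t"]),R[2])
print(arm.read_time(),arm.read_eef_rot(),arm.read_tool_pos())
print(camera_info("wrist"))
E
```

```text
scene 543.3829866077457 543.3829866077457 269.91961126192103 213.31573584104655 [-0.10277874  0.5631498   0.88217774] [ 0.52981763 -0.34617456 -0.77424573]
side 394.663905809626 394.663905809626 287.2878756956961 203.16570338069224 [ 0.41488823 -0.50396644  0.49193692] [ 0.07326209  0.85816217 -0.50812436]
0.1 [ 9.80381878e-01  1.97104063e-01 -2.51458860e-04 -1.13983543e-03] [ 0.25098468 -0.59902244  0.30284243]
{'fx': 333.9322057724198, 'fy': 333.9322057724198, 'cx': 279.89521621287014, 'cy': 207.06247708686809, 'T_tool_cam': array([[-7.72598244e-04, -9.60838905e-01, -2.77106480e-01,
         7.07011777e-02],
       [ 9.99999694e-01, -7.07549001e-04, -3.34735584e-04,
        -2.04238899e-04],
       [ 1.25560558e-04, -2.77106654e-01,  9.60839157e-01,
        -6.95485529e-02],
       [ 0.00000000e+00,  0.00000000e+00,  0.00000000e+00,
         1.00000000e+00]])}
```

View pics/scene0.png

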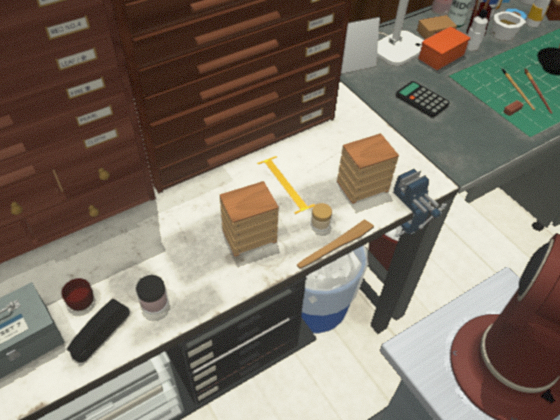

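View pics/side0.png

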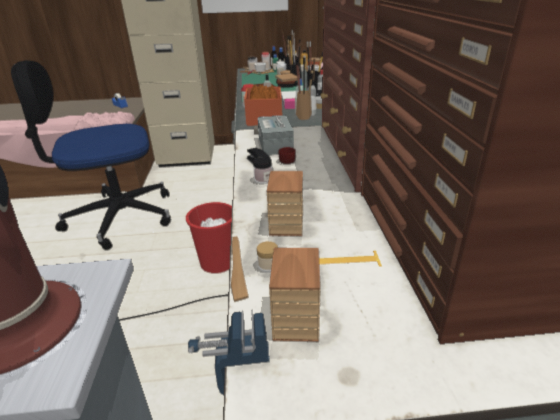

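The scene view shows the crate lids at about (248,202) left and (368,152) right. The yellow line runs from (267,160) to (303,209), the gold jar is at (321,213) and the spatula at (335,244). A drawer cabinet stands behind the line and a vise is at the front right.

```bash
cat > h.py <<'E'
from station import arm,snapshot,camera_info,ticket
import cv2,numpy as np
def cast(n,px,z,pose=None):
    c=camera_info(n); px=np.atleast_2d(np.asarray(px,float))
    d=np.c_[(px[:,0]-c["cx"])/c["fx"],(px[:,1]-c["cy"])/c["fy"],np.ones(len(px))]
    R=np.array(c["R"]);o=-R.T@np.array(c["t"]);d=d@R
    return (o+d*((z-o[2])/d[:,2])[:,None])[:,:2]
def largest(mask):
    cs,_=cv2.findContours(mask.astype(np.uint8),cv2.RETR_EXTERNAL,cv2.CHAIN_APPROX_NONE)
    return max(cs,key=cv2.contourArea)[:,0,:]
def rect(n,cnt,z):
    return cv2.minAreaRect(cast(n,cnt,z).astype(np.float32)*1000)
E
python3 - <<'E'
from h import *
for n,pts in(("scene",[(248,200),(368,150)]),("side",[(285,182),(296,268)])):
    im=cv2.imread(f"pics/{n}0.png");lab=cv2.cvtColor(im,cv2.COLOR_BGR2LAB).astype(float)
    vis=im.copy()
    for p in pts:
        x,y=p;ref=np.median(lab[y-5:y+6,x-5:x+6].reshape(-1,3),0)
        m=np.abs(lab-ref)[:,:,1:].max(2)<9
        m&=np.abs(lab-ref)[:,:,0]<32
        w=np.zeros_like(m);w[y-40:y+40,x-40:x+40]=1;m&=w
        m=cv2.morphologyEx(m.astype(np.uint8),cv2.MORPH_OPEN,np.ones((5,5)))
        c=largest(m);cv2.drawContours(vis,[c[:,None]],-1,(0,255,0),1)
        print(n,ref,rect(n,c,.112))
    hsv=cv2.cvtColor(im,cv2.COLOR_BGR2HSV);m=cv2.inRange(hsv,(20,150,150),(32,255,255))
    c=largest(m);cv2.drawContours(vis,[c[:,None]],-1,(255,0,0),1);print("line",rect(n,c,0))
    X=cast(n,c,0);print(X.min(0),X.max(0),X.mean(0))
    x0,y0=(200,110) if n=="scene" else (210,150)
    cv2.imwrite(f"pics/{n}1.png",cv2.resize(vis[y0:y0+200,x0:x0+220],None,fx=2.9,fy=2.9,interpolation=cv2.INTER_NEAREST))
# rough: jars/spatula/cabinet foot/vise
print("goldlid",cast("scene",[(321,211)],.046),"spat",cast("scene",[(300,263),(372,225)],.008))
print("cabfoot",cast("scene",[(162,190),(335,122)],0),"vise",cast("scene",[(400,175),(437,215)],.05),"black",cast("scene",[(150,283)],.058))
E
```

```text
scene [146. 145. 162.] ((470.6927185058594, 237.8832244873047), (91.0288314819336, 70.19964599609375), 80.98855590820312)
scene [144. 145. 161.] ((459.2719421386719, -43.00068664550781), (90.62033081054688, 70.62133026123047), 81.43035125732422)
line ((555.934326171875, 90.70038604736328), (45.569087982177734, 167.74072265625), 84.17781829833984)
[0.47051769 0.07246312] [0.63981294 0.12169229] [0.54620353 0.09517319]
side [134. 142. 153.] ((472.78582763671875, 227.7587890625), (100.00086212158203, 68.90137481689453), 82.61276245117188)
side [133. 142. 153.] ((462.1937561035156, -49.45008850097656), (98.17727661132812, 70.87548828125), 82.53398132324219)
line ((582.857177734375, 94.57916259765625), (12.910825729370117, 112.10838317871094), 89.70899963378906)
[0.52679488 0.08796038] [0.63891082 0.10127175] [0.58364048 0.09436149]
goldlid [[0.42160346 0.09876932]] spat [[0.35991926 0.18825156]
 [0.36076455 0.00960706]]
cabfoot [[ 0.67709682  0.33398427]
 [ 0.66256906 -0.1193106 ]] vise [[ 0.41303995 -0.09915243]
 [ 0.29109844 -0.09059467]] black [[0.43612013 0.45995333]]
```

View pics/scene1.png

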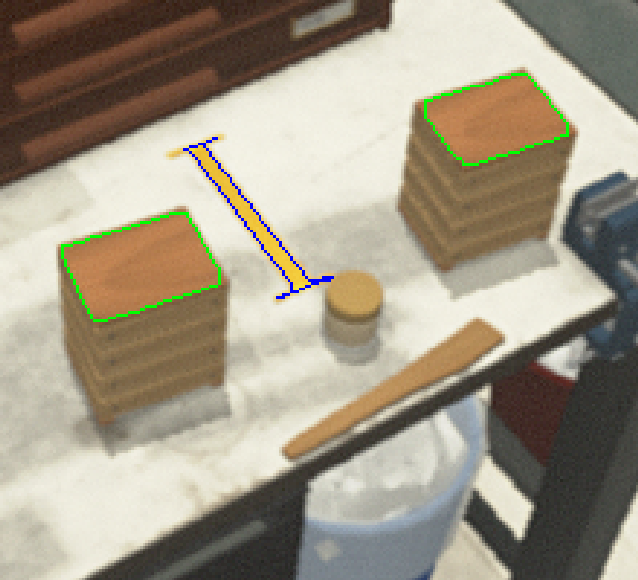

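The lid contours fit well: 91 x 70 mm seen against 92 x 72 mm given. Both crates are yawed about -9° and the line about -6°. The crates sit 138 and 143 mm from the line, which agrees with the task. Next I check reach and the vise.

```bash
cat >> h.py <<'E'
from scipy.spatial.transform import Rotation as Ro
CR={"L":((.4707,.2379),-9.0),"R":((.4593,-.0430),-8.6)}
def q(phi,tilt=0):   # tool x at heading phi (deg); tilt>0: fingertips lean back towards -heading
    p=np.radians(phi);b=Ro.from_quat([np.cos(p/2),np.sin(p/2),0,0])
    return (Ro.from_rotvec(np.radians(tilt)*np.array([-np.sin(p),np.cos(p),0]))*b)
def tcp(tip,r): return np.array(tip)-.073*r.apply([0,0,1])
def tiptip(k,adv,z):  # fingertip point, adv metres past the front face
    (c,yaw)=CR[k];u=np.array([np.cos(np.radians(yaw)),np.sin(np.radians(yaw))])
    return np.r_[np.array(c)+u*(adv-.036),z]
E
python3 - <<'E'
from h import *
for z in(.05,.09): print("vise side",z,cast("side",[(233,312),(266,312),(268,358)],z).round(3).tolist(),"scene",cast("scene",[(405,172),(425,178),(440,213)],z).round(3).tolist())
print("front tilt chk",tcp((0,0,0),q(0,20)))
for k in"RL":
  for ph in(0,180):
    for t in(0,10,20):
      for a,z in((-.03,.19),(-.03,.088),(.06,.1)):
        r=q(CR[k][1]+ph,t if ph==0 else -t);s=arm.ik(tcp(tiptip(k,a,z),r),r.as_quat())
        print(k,ph,t,a,z,None if s is None else np.round(s,2))
E
```

```text
vise side 0.05 [[0.365, -0.068], [0.415, -0.074], [0.413, -0.156]] scene [[0.414, -0.114], [0.379, -0.139], [0.292, -0.099]]
vise side 0.09 [[0.37, -0.107], [0.415, -0.113], [0.413, -0.187]] scene [[0.389, -0.081], [0.356, -0.105], [0.273, -0.067]]
front tilt chk [0.02496747 0.         0.06859756]
R 0 0 -0.03 0.19 [ 0.09  0.29 -0.08  2.16  0.04  0.69 -1.74]
R 0 0 -0.03 0.088 [-0.01  0.49  0.06  2.28 -0.08  0.37 -1.61]
R 0 0 0.06 0.1 [ 0.01  0.56  0.07  2.04 -0.07  0.55 -1.6 ]
R 0 10 -0.03 0.19 [ 0.07  0.37 -0.04  2.04 -0.01  0.91 -1.68]
R 0 10 -0.03 0.088 [ 0.01  0.55  0.04  2.15 -0.07  0.62 -1.61]
R 0 10 0.06 0.1 [ 0.03  0.62  0.05  1.9  -0.06  0.8  -1.6 ]
R 0 20 -0.03 0.19 [ 0.05  0.46  0.01  1.93 -0.04  1.1  -1.64]
R 0 20 -0.03 0.088 [ 0.02  0.62  0.05  2.02 -0.08  0.85 -1.6 ]
R 0 20 0.06 0.1 [ 0.03  0.7   0.06  1.76 -0.07  1.03 -1.59]
R 180 0 -0.03 0.19 [ 0.63  0.38 -0.8   2.14  0.39  0.77  1.  ]
R 180 0 -0.03 0.088 [ 0.4   0.54 -0.52  2.27  0.6   0.47  0.81]
R 180 0 0.06 0.1 [ 0.47  0.63 -0.63  2.02  0.59  0.68  0.88]
R 180 10 -0.03 0.19 [ 0.6   0.47 -0.79  2.02  0.34  0.98  1.0
[... 742 characters left out ...]
 -2.22]
L 0 20 -0.03 0.088 [-0.37  0.69 -0.15  1.85 -0.15  0.89 -2.12]
L 0 20 0.06 0.1 [-0.31  0.76 -0.12  1.62 -0.12  1.07 -2.07]
L 180 0 -0.03 0.19 [ 0.09  0.6  -1.05  1.95  0.63  0.97  0.15]
L 180 0 -0.03 0.088 [-0.22  0.63 -0.56  2.06  0.57  0.61  0.24]
L 180 0 0.06 0.1 [-0.09  0.7  -0.63  1.85  0.58  0.78  0.39]
L 180 10 -0.03 0.19 [ 0.2   0.79 -1.27  1.84  0.64  1.18  0.13]
L 180 10 -0.03 0.088 [ 0.01  0.77 -0.85  1.95  0.57  0.84  0.26]
L 180 10 0.06 0.1 [ 0.02  0.81 -0.78  1.73  0.5   0.98  0.48]
L 180 20 -0.03 0.19 [ 0.17  0.79 -1.11  1.75  0.42  1.22  0.35]
L 180 20 -0.03 0.088 [ 0.05  0.85 -0.87  1.84  0.43  0.98  0.43]
L 180 20 0.06 0.1 [ 0.06  0.89 -0.81  1.6   0.4   1.15  0.58]
```

```bash
cat >> h.py <<'E'
def tip(k):
    r=q(CR[k][1]);P=lambda a,z:tcp(tiptip(k,a,z),r)
    arm.movep(P(-.03,.21),r.as_quat())
    arm.line_to(P(-.03,.088),.15)
    arm.line_to(P(-.012,.088),.08)
    arm.line_to(P(.055,.098),.05); print("F",np.round(arm.read_ft_force(),1))
    arm.pause(.5)
    arm.line_to(P(-.01,.21),.25)
E
python3 - <<'E'
from h import *
arm.move_gripper(0)
tip("R");print(arm.read_time())
tip("L");print(arm.read_time())
arm.movep([.45,.10,.40],q(-9).as_quat());print(arm.read_time())
for n in("scene","side"): cv2.imwrite(f"pics/{n}2.png",snapshot(n))
cv2.imwrite("pics/both2.png",np.hstack([cv2.imread("pics/scene2.png")[90:330,150:510],cv2.imread("pics/side2.png")[130:370,200:460]]))
E
```

```text
F [ 0.6 -0.4 -0.1]
6.9833
F [-1.5  0.5  0.6]
12.1
12.875
```

View pics/both2.png

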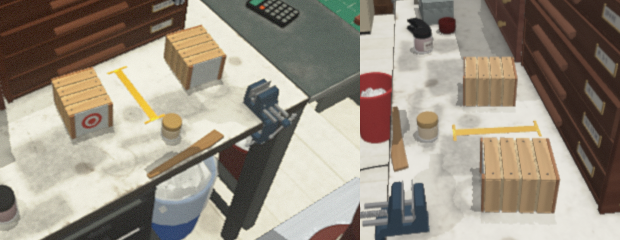

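Both crates are on their backs. The left one has the red roundel, at about scene (242,211), and the right one's underside is bare. I now measure the stamped crate closely.

Run:
```python
from h import *
im=cv2.imread("pics/scene2.png");hsv=cv2.cvtColor(im,cv2.COLOR_BGR2HSV)
w=np.zeros(im.shape[:2],np.uint8);w[190:235,215:270]=255
red=(cv2.inRange(hsv,(170,90,60),(180,255,255))|cv2.inRange(hsv,(0,90,60),(6,255,255)))&w
c=largest(red);(x,y),_,_=cv2.fitEllipse(c);print("roundel",x,y,cast("scene",[(x,y)],.036))
for n,box in(("scene",(150,280,190,280)),("side",(170,250,290,390))):
    im=cv2.imread(f"pics/{n}2.png");hsv=cv2.cvtColor(im,cv2.COLOR_BGR2HSV)
    a,b,c0,d=box;m=np.zeros(im.shape[:2],np.uint8);m[a:b,c0:d]=255
    m&=cv2.inRange(hsv,(8,60,150),(24,255,255));m=cv2.morphologyEx(m,cv2.MORPH_CLOSE,np.ones((5,5)));m=cv2.morphologyEx(m,cv2.MORPH_OPEN,np.ones((5,5)))
    c=largest(m);print(n,rect(n,c,.072));v=im.copy();cv2.drawContours(v,[c[:,None]],-1,(0,255,0),1)
    cv2.imwrite(f"pics/{n}3.png",cv2.resize(v[a-10:a+110,c0-10:c0+110],(400,400),interpolation=cv2.INTER_NEAREST))
cv2.imwrite("pics/both3.png",np.hstack([cv2.imread("pics/scene3.png"),cv2.imread("pics/side3.png")]))
```

```text
roundel 241.38453674316406 210.23919677734375 [[0.51289942 0.22984536]]
scene ((565.0767822265625, 223.4954376220703), (93.17219543457031, 111.06266021728516), 80.95787811279297)
side ((565.9683837890625, 209.53848266601562), (110.04443359375, 108.33309173583984), 81.04822540283203)
```

View pics/both3.png

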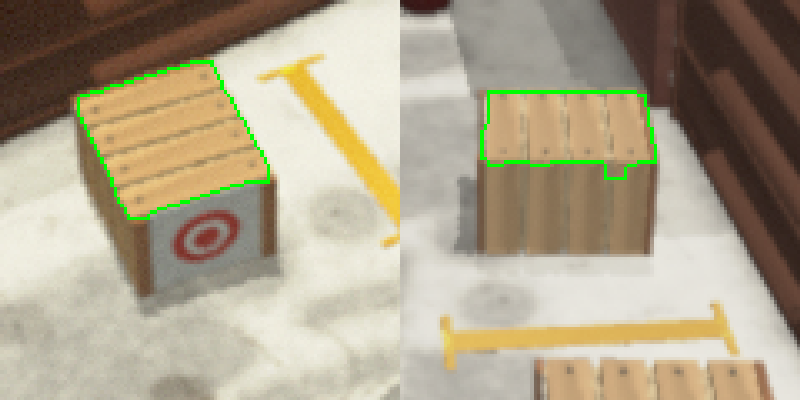

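The stamped crate's top fits 93 x 111 mm, centred at (0.565,0.2235) and yawed -9°. The roundel agrees, so I take the centre as (0.566,0.222). I remeasure the line in both views and check reach for the push.

```bash
cat >> h.py <<'E'
def line(n,im):
    hsv=cv2.cvtColor(im,cv2.COLOR_BGR2HSV);m=cv2.inRange(hsv,(19,130,130),(33,255,255))
    w=np.zeros_like(m);ys,xs=np.nonzero(m);P=cast(n,np.c_[xs,ys],0)
    P=P[(P[:,0]>.42)&(P[:,0]<.68)&(abs(P[:,1]-.092)<.05)]
    S=P[abs(P[:,0]-.556)<.07]   # between the cross bars
    k,b=np.polyfit(S[:,0]-.556,S[:,1],1);return b,np.degrees(np.arctan(k)),P[:,0].min(),P[:,0].max(),S[:,0].min(),S[:,0].max()
E
python3 - <<'E'
from h import *
for n in("scene","side"): print(n,np.round(line(n,cv2.imread(f"pics/{n}2.png")),4))
C=np.array([.566,.222]);u=lambda d:np.array([np.cos(np.radians(d)),np.sin(np.radians(d))])
for ph in(-97,83):
  for p in((.566+.0,.33,.10),(.566,.33,.025),(.555,.15,.025)):
    r=q(ph);s=arm.ik(tcp(p,r),r.as_quat());print(ph,p,None if s is None else np.round(s,2))
E
```

```text
scene [ 0.0954 -2.6793  0.4307  0.6414  0.486   0.6258]
side [ 0.0955 -2.6543  0.4741  0.6416  0.4861  0.6255]
-97 (0.566, 0.33, 0.1) [-0.01  1.04 -1.15  1.53  0.98  1.24  1.7 ]
-97 (0.566, 0.33, 0.025) [-0.01  1.16 -1.15  1.57  1.12  1.19  1.62]
-97 (0.555, 0.15, 0.025) [-0.74  0.9   0.75  1.85 -0.88  0.76 -2.76]
83 (0.566, 0.33, 0.1) [-0.3   0.8  -0.48  1.54  0.43  0.91 -1.04]
83 (0.566, 0.33, 0.025) [-0.33  0.89 -0.42  1.58  0.47  0.77 -1.07]
83 (0.555, 0.15, 0.025) [-0.06  0.8  -0.39  1.82  0.49  0.61 -0.88]
```

Both views agree: the line is at y = 0.0955 at x = 0.557, yawed -2.7°. The first rectangle fit to the line was skewed. I push square to the line with the fingers spread and stop short.

```bash
cat >> h.py <<'E'
LO=np.array([.557,.0955]);LY=np.radians(-2.67)
LX=np.array([np.cos(LY),np.sin(LY)]);LN=np.array([-np.sin(LY),np.cos(LY)])
r=q(90-2.67)
def LP(x,y,z): return tcp(np.r_[LO+LX*x+LN*y,z],r)
def crate(im,box):   # top of the lying stamped crate in the scene view, in line coordinates
    a,b,c0,d=box;hsv=cv2.cvtColor(im,cv2.COLOR_BGR2HSV);m=np.zeros(im.shape[:2],np.uint8);m[a:b,c0:d]=255
    m&=cv2.inRange(hsv,(8,60,150),(24,255,255))
    for o in(cv2.MORPH_CLOSE,cv2.MORPH_OPEN): m=cv2.morphologyEx(m,o,np.ones((5,5)))
    c=largest(m);R=rect("scene",c,.072);d=np.array(R[0])/1000-LO
    return R,"line coords",d@LX,d@LN
E
python3 - <<'E'
from h import *
arm.movep(LP(.004,.215,.16),r.as_quat());arm.move_gripper(.7)
arm.line_to(LP(.004,.215,.028),.2)
arm.line_to(LP(.004,.073,.028),.06)
print(np.round(arm.read_ft_force(),1),arm.read_time())
arm.line_to(LP(.004,.090,.028),.1);arm.line_to(LP(.004,.090,.12),.25);arm.movep(LP(-.02,.25,.25),r.as_quat())
print(arm.read_time())
cv2.imwrite("pics/scene4.png",snapshot("scene"));cv2.imwrite("pics/side4.png",snapshot("side"))
im=cv2.imread("pics/scene4.png");print(crate(im,(130,260,220,345)))
hsv=cv2.cvtColor(im,cv2.COLOR_BGR2HSV)
w=np.zeros(im.shape[:2],np.uint8);w[160:240,240:330]=255
red=(cv2.inRange(hsv,(170,90,60),(180,255,255))|cv2.inRange(hsv,(0,90,60),(6,255,255)))&w
(x,y),_,_=cv2.fitEllipse(largest(red));p=cast("scene",[(x,y)],.036)[0]-LO;print("roundel",x,y,p@LX,p@LN)
cv2.imwrite("pics/both4.png",np.hstack([im[90:330,150:510],cv2.imread("pics/side4.png")[130:370,200:460]]))
E
```

```text
[0.2 1.6 1.3] 18.0333
19.7083
(((565.3170166015625, 111.34121704101562), (94.19237518310547, 109.47989654541016), 87.26737976074219), 'line coords', np.float64(0.007570049498752582), np.float64(0.01621145499570182))
roundel 290.3119812011719 188.0252685546875 -0.04559728806076971 0.014496006717866588
```

View pics/both4.png

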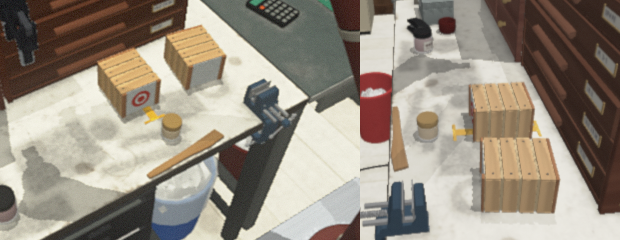

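The stamped crate is square to the line and about 15 mm to its left; the finger geometry predicts 16 mm. The plain crate and the jars look untouched. I make the final push and check.

Run:
```python
from h import *
arm.movep(LP(.005,.095,.12),r.as_quat());arm.line_to(LP(.005,.095,.028),.2)
arm.line_to(LP(.005,.0577,.028),.04)
arm.line_to(LP(.005,.080,.028),.1);arm.line_to(LP(.005,.090,.12),.25);arm.movep(LP(-.02,.25,.25),r.as_quat())
print(arm.read_time())
im=snapshot("scene");cv2.imwrite("pics/scene5.png",im);s=snapshot("side");print(crate(im,(130,260,225,322)))
hsv=cv2.cvtColor(im,cv2.COLOR_BGR2HSV)
w=np.zeros(im.shape[:2],np.uint8);w[160:240,240:330]=255
red=(cv2.inRange(hsv,(170,90,60),(180,255,255))|cv2.inRange(hsv,(0,90,60),(6,255,255)))&w
(x,y),_,_=cv2.fitEllipse(largest(red));p=cast("scene",[(x,y)],.036)[0]-LO;print("roundel",x,y,p@LX,p@LN)
cv2.imwrite("pics/both5.png",np.hstack([im[90:330,150:510],s[130:370,200:460]]))
```

```text
24.0667
(((564.141845703125, 97.54464721679688), (96.95024108886719, 111.60601806640625), 86.32987213134766), 'line coords', np.float64(0.007038845862373438), np.float64(0.002375119199987129))
roundel 296.5745849609375 185.47906494140625 -0.04569053494558669 -0.0007555229747105816
```

View pics/both5.png

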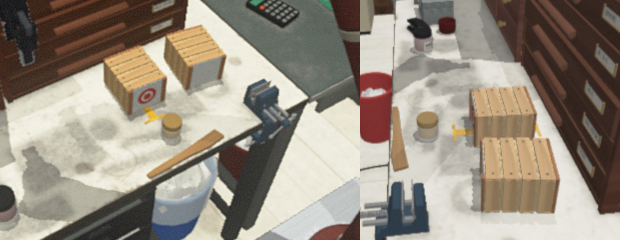

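The roundel is 0.8 mm off the line and the lid's rectangle fit is 2.4 mm off, with its mask slightly wide. The plain crate is clear of the line and nothing else has moved. The arm is clear, so I hand in.

```bash
python3 -c "
from station import ticket
print(ticket.finish_job())"
```

```text
the job is handed in; nothing more can be done
None
```

I tipped both crates onto their backs and pushed the stamped one (the left one) onto the dispatch line, centred to about 1–2 mm by the camera; the plain crate is off the line, the jars and spatula look unmoved, and the job was handed in at about 24 s.

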